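# Set out the control run

### The arm

A 7-joint arm with a two-finger parallel gripper is mounted at the origin on the work surface. World frame = base frame: x ahead of the robot, y to its left, z up, the work surface at z = 0. Lengths are in m, angles in rad, forces in N, time in s.
With the tool pointing down it reaches from about 0.35 to 0.9 m from the base axis. Payload 8.1 kg.
Tool frame: the origin (TCP) lies midway between the tips of the shut fingers; the grasp point (between the pads) lies arm.tcp_to_grasp behind it (arm.tcp_to_grasp is the distance from the TCP to the grasp point, in m); z points along the fingers, y is the line along which they close (so a half turn about z gives the same grasp; the last joint's range is limited). The gripper opens to 92 mm and grips with 3 to 60 N. Pads are 19 mm wide; open, the fingers measure 130 mm over their backs; the gripper's body (75 mm by 190 mm) begins 47 mm behind the grasp point.
Start: joints at [-1.373, 0.434, 0.025, 1.573, -0.012, 1.134, -0.075], TCP at [0.185, 0.597, 0.227] pointing down, gripper open.
Joint ranges: [-2.62, 2.62], [-0.44, 2.09], [-1.27, 1.32], [0.08, 2.57], [-1.32, 4.46], [0.12, 2], [-2.74, 2.74]. Speed limits (rad/s): [2.22, 2.22, 3.01, 3.01, 3.14, 3.14, 3.14].

### API

Orientations are given as a rotation vector (axis times angle).
In Python, from cell import observe, get_image, arm gives the robot as it stands. The module is installed in compiled form; this text tells all that it offers.
- The arm moves only by the tool drive_tool, never from a script. Its argument "steps" is a list of rows, each a list of 5 numbers: the closure, from 0 (fully open) to 1 (shut), then the shift along the world's x, y, z in mm, then the turn about the world's z in rad. In form: [[hand, x, y, z, roll], ...]. A call has 1 to 20 rows; each row shifts and turns the commanded pose from where the row before left it; what a row does not reach is not made up. A row lasts 1/12 s, in which the tool goes at most 41.7 mm and 7.16 degrees, less where a joint would pass 70% of its speed; a pose out of reach is approached as far as the arm can. A call with a gripper value outside its range is refused whole. The fingers move at their own pace and stop on an object; "grip_force" is the grip in N (left out, the last holds). Time passes only in rows, so rows that do not move let the fingers close. It gives the time, the measured TCP pose, the force, the opening and the grip force at its end, in the units of the state.
- observe(): the state, without advancing time (a new reading comes with each control period).
- get_image(name): name is "scene" or "top" or "wrist"; returns a dict with "image" (480x640x3 uint8, red, green, blue), "vfov" (degrees; the focal length in pixels is half the picture's height over the tangent of half this angle, whatever the lens; pixels are square), "cx", "cy" (the principal point, pixels), "xyz" and "attitude" of the camera in the world. Camera axes: x right, y down, z forward; pixel columns grow to the right and rows downward; lengths in m; the calibration is good to about 2 mm. The wrist camera is an equidistant fisheye: a pixel r from the principal point sees the ray r / f radians off the axis. A picture is of the moment at which its call begins. There is no depth.
- arm.sign_off(): hands the job in; it is judged then, once.
The state is a dict: "clock": time; "joints": joint angles; "dq": joint speeds; "joint_efforts": joint torques, N m; "position": TCP position; "ee_rot": TCP orientation; "force": force on the tool from outside, world axes, zero at the start; "ft_torque": the same for the moment, N m; "width": opening from 0.0 (shut) to 1.0 (fully open); "gripper_force": force on a finger pad.
Only numpy, scipy, OpenCV 4.12 (cv2) and the standard library are available. Lean on these libraries where they do the work, as an engineer would, in place of code of your own. Each camera call takes 0.05 s, during which the arm holds its last target. There are 200 camera calls.

### The job

Set out the control run on the white board, each pot upright in the middle of its printed ring: the orange-lidded pot between the two fixed reference bottles, the blue-lidded pot directly behind the black-capped bottle, and the purple-lidded pot directly behind the green-capped bottle (behind means on the side away from the robot). Stand the small yellow-lidded pot centred on top of the orange one. Never tip a pot over, and leave the tube rack, cardboard mask box and timer where they are.

Things in the scene. Friction and masses are not known exactly. Their poses are not given: they have to be found in the camera images.
- pot_orange_center (a point): centre (half-way up) of the loose specimen pot with the orange screw lid, an upright plain round pot 42 mm in diameter and 54 mm tall (clear body, 15 mm high lid of the same width), about 70 g, stands on the bench; grip it anywhere round its side; its z axis points up through the lid
- pot_blue_center (a point): centre (half-way up) of the loose specimen pot with the blue screw lid, an upright plain round pot 42 mm in diameter and 54 mm tall (clear body, 15 mm high lid of the same width), about 70 g, stands on the bench; grip it anywhere round its side; its z axis points up through the lid
- pot_purple_center (a point): centre (half-way up) of the loose specimen pot with the purple screw lid, an upright plain round pot 42 mm in diameter and 54 mm tall (clear body, 15 mm high lid of the same width), about 70 g, stands on the bench; grip it anywhere round its side; its z axis points up through the lid
- pot_yellow_center (a point): centre (half-way up) of the loose specimen pot with the yellow screw lid, an upright plain round pot 34 mm in diameter and 40 mm tall (the smallest pot; lid 12 mm high), about 40 g, stands on the bench; grip it round its side; its z axis points up through the lid
- board: fixed white setting-out board, 165 mm (x) by 245 mm (y), 4 mm thick, origin at the centre of its underside; x points away from the robot (turned up to 17 degrees), y to the robot's left. Six printed dark blue rings (58 mm outside, 50 mm inside, flat) in two rows of three: near row at x = -40 mm, far row at x = +40 mm, each at y = -80, 0 and +80 mm. The two reference bottles stand on the end rings of the near row
- control_green: green-capped amber reference bottle, fixed in a grey 38 mm square holder on one end ring of the board's near row (which end varies); 64 mm tall, 32 mm in diameter; origin at the centre of the holder's underside, on the board's top; axes parallel to the board's, so the ring behind it is at +80 mm along its x
- control_black: black-capped amber reference bottle, fixed in a grey 38 mm square holder on one end ring of the board's near row (which end varies); 64 mm tall, 32 mm in diameter; origin at the centre of the holder's underside, on the board's top; axes parallel to the board's, so the ring behind it is at +80 mm along its x
- tube_rack: loose grey rack of capped tubes, 62 mm (x) by 205 mm (y), 76 mm tall, beyond the board; origin at the centre of its underside; not to be moved
- mask_box: loose cardboard and blue mask box, 91 mm (x) by 121 mm (y), 71 mm tall, far left; origin at the centre of its underside; not to be moved
- timer: loose white bench timer, 65 mm (x) by 75 mm (y), 20 mm tall, far right; origin at the centre of its underside; not to be moved
Not all that is in view belongs to the job. Leave any pink or red look-alike of the part that bears pot_yellow_center alone.

How it is judged:
By the outcome, as a careful person would: the job done as asked, in the order asked, and still so for the second after the job is handed in, with the robot touching nothing.
It also fails if it takes over 99 s, if anything falls off the work surface, if the arm or the gripper's body presses on something with over 40 N, if the wrist force passes 120 N, or if a joint passes its speed limit or range.

## Working session

There is one attempt and no reset: what is moved stays moved. The work goes in short steps, Python scripts to look and compute and a tool call to move; the robot and the scene stay as the last step left them, time stands still between calls to the robot, and variables do not carry over. Pictures are saved under pics/ and viewed, at most 14 in all, crops included, and the job is handed in when it is done.

Besides the shell and the picture viewer there is one more tool, called as name(argument=value, ...) on one line, values as JSON. drive_tool: Moves the arm, as the interface text tells. Its arguments: {"type":"object","properties":{"steps":{"type":"array"},"grip_force":{"type":"number"}},"required":["steps"]}

```bash
mkdir -p pics
cat > h.py <<'E'
import numpy as np, cv2
from scipy.spatial.transform import Rotation as R
from cell import observe, get_image, arm
def snap(name, f=None):
    d=get_image(name)
    if f: cv2.imwrite('pics/'+f, cv2.cvtColor(d['image'],cv2.COLOR_RGB2BGR))
    return d
E
python3 - <<'E'
from h import *
for n in ['scene','top']:
    d=snap(n,n+'0.png'); print(n,d['vfov'],d['cx'],d['cy'],d['xyz'],d['attitude'])
s=observe(); print(s, arm.tcp_to_grasp)
E
```

```text
scene 53.87164648918252 318.7525958175653 243.99986142070716 [1.12876437 0.17399459 0.77586022] [-1.49646361 -2.19106195  0.74734768]
top 45.42969260702346 324.99276186102304 240.59819041366165 [ 0.52509336 -0.00873785  1.18841964] [-2.20639629  2.1436273  -0.08301189]
{'clock': 0.1, 'joints': array([-1.372586  ,  0.43512268,  0.02497394,  1.57398334, -0.0115954 ,
        1.13400988, -0.07508397]), 'dq': array([ 0.00181801, -0.00278874, -0.00011246, -0.0030043 , -0.00196317,
       -0.00081293,  0.00103872]), 'joint_efforts': array([ 4.38333940e-03, -6.69116020e+01,  9.88960639e-01, -3.15141141e+01,
       -6.03725575e-02,  3.73531901e-02,  2.35429195e-05]), 'position': array([0.18510215, 0.5964897 , 0.2260513 ]), 'ee_rot': array([-4.70800517e-01, -3.10603588e+00,  2.16158933e-03]), 'force': array([-0.52518554,  0.52821229, -1.43340571]), 'ft_torque': array([-0.02391659, -0.04619616, -0.05189359]), 'gripper_force': 0.0, 'width': 1.0061260151803793} 0.0188
```

View pics/scene0.png

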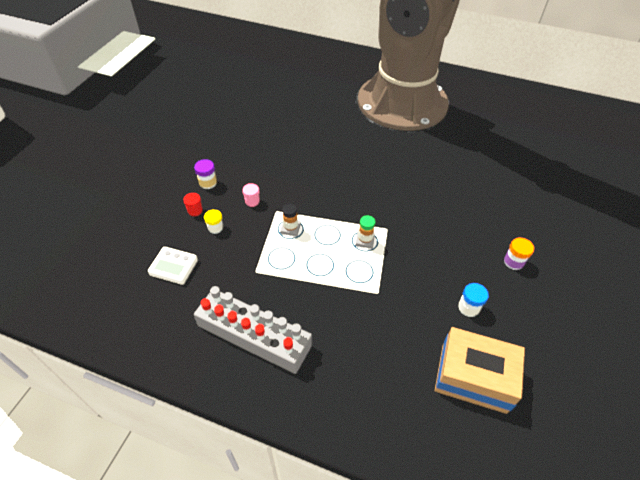

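View pics/top0.png

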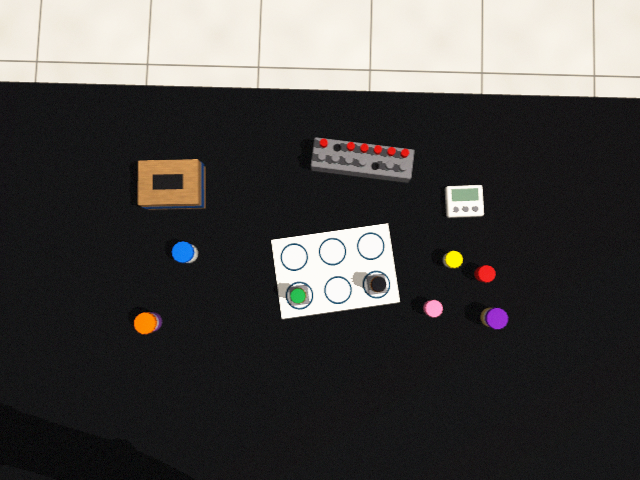

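Candidates for the small pot in the top view are yellow (454,259), pink (434,309) and red (487,273). The yellow lid with the clear body fits; pink and red are the look-alikes. Orange is at (145,323), blue at (183,252) and purple at (497,318). I'll measure these and confirm yellow in a crop.

```bash
cat >> h.py <<'E'
def ray(d,uv):
    f=240/np.tan(np.radians(d['vfov'])/2); p=(np.array(uv,float)-[d['cx'],d['cy']])/f
    return R.from_rotvec(d['attitude']).apply([p[0],p[1],1])
def onplane(d,uv,z):
    r=ray(d,uv); c=np.array(d['xyz']); return c+r*(z-c[2])/r[2]
HUE={'orange':(8,18),'blue':(98,112),'purple':(130,145),'yellow':(26,33),'green':(50,75)}
def blobs(d,n,amin=40):
    h=cv2.cvtColor(d['image'],cv2.COLOR_RGB2HSV); a,b=HUE[n]
    m=cv2.inRange(h,(a,150,110),(b,255,255))
    k,l,s,c=cv2.connectedComponentsWithStats(m)
    return [(c[i].round(1),s[i][2:5]) for i in range(1,k) if s[i][4]>amin]
def rings(d):
    g=cv2.cvtColor(d['image'],cv2.COLOR_RGB2GRAY); m=(g>150).astype(np.uint8)
    cs,h=cv2.findContours(m,cv2.RETR_CCOMP,cv2.CHAIN_APPROX_NONE); out=[]
    return cs,h
E
python3 - <<'E'
from h import *
t=snap('top'); s=snap('scene')
for n in HUE:
    for z,d,w in ((0.054,t,'top'),(.0465,s,'scene')):
        for c,st in blobs(d,n): 
            zz=z
            if n=='yellow': zz=.04 if w=='top' else .034
            if n=='green': zz=.068 if w=='top' else .06
            print(w,n,c,st,onplane(d,c,zz)[:2].round(4))
cs,h=rings(t)
for i,c in enumerate(cs):
    a=cv2.contourArea(c)
    if a>150 and len(c)>20:
        (x,y),ax,an=cv2.fitEllipse(c)
        if 200<x<420 and 210<y<330: print((round(x,1),round(y,1)),np.round(ax,1),a,h[0][i][3],onplane(t,(x,y),.004)[:2].round(4))
b=max([c for c in cs if 260<c[:,0,0].mean()<420 and 210<c[:,0,1].mean()<330],key=cv2.contourArea)
r=cv2.minAreaRect(b); print(r,[onplane(t,p,.004)[:2].round(4) for p in cv2.boxPoints(r)])
cr=s['image'][150:290,160:290]; cr=cv2.resize(cr,None,fx=4,fy=4,interpolation=cv2.INTER_CUBIC)
cv2.imwrite('pics/crop1.png',cv2.cvtColor(cr,cv2.COLOR_RGB2BGR))
E
```

```text
top orange [141.9 178.4] [10 20 49] [0.7347 0.372 ]
top orange [144.9 322.7] [ 23  22 404] [0.448  0.3501]
scene orange [290.  218.8] [14  9 66] [ 0.5484 -0.1007]
scene orange [365.6 231.5] [13  8 50] [0.5232 0.0538]
scene orange [520.  250.5] [ 26  22 134] [0.4571 0.3503]
top blue [182.5 251.6] [ 22  22 377] [0.59   0.2831]
scene blue [474.5 296.2] [ 27  23 174] [0.5961 0.2844]
scene blue [475.2 396. ] [ 77  31 408] [0.7816 0.3164]
top purple [496.9 318.1] [ 21  21 361] [ 0.4772 -0.3403]
scene purple [203.9 167.2] [ 21  17 255] [ 0.4785 -0.3406]
top yellow [453.7 259. ] [ 18  17 236] [ 0.5916 -0.2576]
scene yellow [212.4 216.8] [ 18  15 221] [ 0.5934 -0.2578]
scene yellow [522.3 245.8] [ 21  15 233] [0.4316 0.3563]
top green [297.5 295.4] [ 14  15 170] [0.5103 0.0512]
scene green [367.2 221.8] [ 15  15 173] [0.509  0.0514]
(334.8, 270.6) [ 91.3 143.6] 9317.5 -1 [ 0.5625 -0.0208]
(298.1, 295.0) [25.4 27.9] 515.5 10 [0.5103 0.0534]
(375.0, 284.0) [25.3 27.7] 551.0 10 [ 0.5374 -0.1042]
((334.78997802734375, 270.52996826171875), (79.903076171875, 119.6424789428711), 81.8698959350586) [array([0.6233, 0.1156]), array([ 0.6656, -0.1292]), array([ 0.5029, -0.1556]), array([0.4613, 0.0864])]
```

View pics/crop1.png

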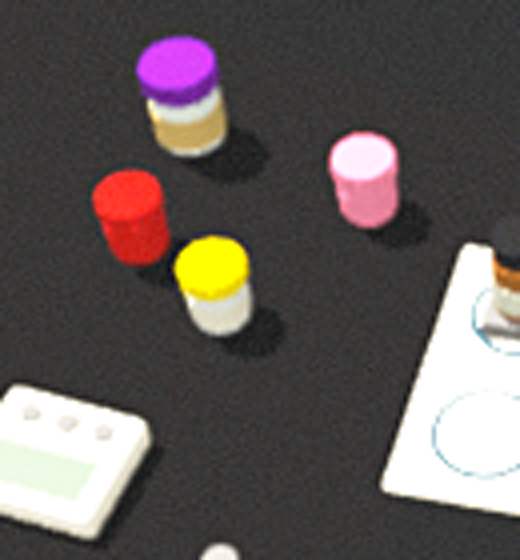

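The crop confirms it: the yellow-lidded pot with the pale body sits at about (212,217) in the scene picture, and the red and pink ones are solid-coloured. The board measures 248 x 166 mm, which matches 245 x 165, with yaw about 9.8° and centre (0.563, -0.021). Next I'll go above orange.

drive_tool(steps=[[0.3, 22, -20.5, 0, -0.0917], [0.3, 22, -20.5, 0, -0.0917], [0.3, 22, -20.5, 0, -0.0917], [0.3, 22, -20.5, 0, -0.0917], [0.3, 22, -20.5, 0, -0.0917], [0.3, 22, -20.5, 0, -0.0917], [0.3, 22, -20.5, 0, -0.0917], [0.3, 22, -20.5, 0, -0.0917], [0.3, 22, -20.5, 0, -0.0917], [0.3, 22, -20.5, 0, -0.0917], [0.3, 22, -20.5, 0, -0.0917], [0.3, 22, -20.5, 0, -0.0917], [0.3, 0, 0, -30, 0], [0.3, 0, 0, -30, 0], [0.3, 0, 0, 0, 0], [0.3, 0, 0, 0, 0]], grip_force=15)

```text
clock: 1.53
position: [0.4482, 0.3504, 0.1659]
ee_rot: [-2.025, -2.401, 0.006]
force: [-0.0, 0.9, 1.0]
width: 0.698
gripper_force: 0.0
```

```bash
cat >> h.py <<'E'
def fplane(d,uv,z):
    f=240/np.tan(np.radians(d['vfov'])/2); p=np.array(uv,float)-[d['cx'],d['cy']]; r=np.hypot(*p); a=r/f
    v=R.from_rotvec(d['attitude']).apply([p[0]/r*np.sin(a),p[1]/r*np.sin(a),np.cos(a)]); c=np.array(d['xyz'])
    return c+v*(z-c[2])/v[2]
def pose():
    s=observe(); y=R.from_rotvec(s['ee_rot']).apply([0,1,0]); z=R.from_rotvec(s['ee_rot']).apply([0,0,1])
    print('t',round(s['clock'],2),'pos',s['position'].round(4),'closing deg',round(np.degrees(np.arctan2(y[1],y[0])),1),'z',z.round(3),'w',round(s['width'],3),'F',s['force'].round(1),'gf',round(s['gripper_force'],1))
E
python3 - <<'E'
from h import *
pose(); d=snap('wrist','w1.png'); print(d['vfov'],d['xyz'])
for n in ('orange',):
    for c,st in blobs(d,n): print(n,c,st,fplane(d,c,.054)[:2].round(4))
E
```

```text
t 1.53 pos [0.4482 0.3504 0.1659] closing deg 9.7 z [-0.003 -0.002 -1.   ] w 0.698 F [-0.   0.9  1. ] gf 0.0
65.70646984690485 [0.43631065 0.41867226 0.324044  ]
```

View pics/w1.png

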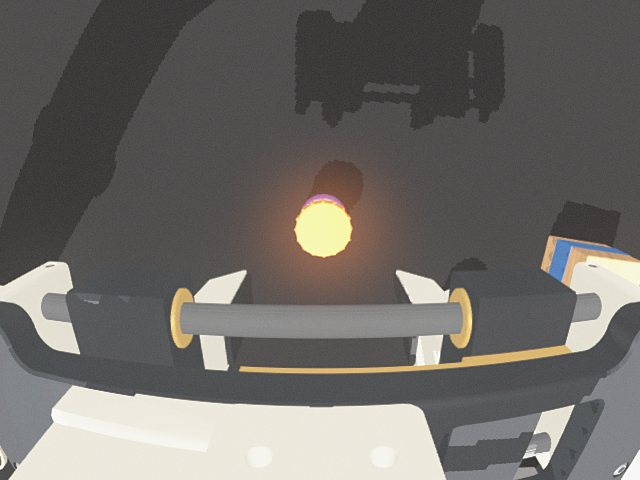

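The wrist view shows the lid, overexposed, at about (323,229), centred between the fingers.

Run:
```python
from h import *
d=snap('wrist'); im=d['image']; m=((im[...,0]>200)&(im[...,1]>180)&(im[...,2]<200)).astype(np.uint8); m[:180]=0;m[270:]=0
k,l,s,c=cv2.connectedComponentsWithStats(m)
for i in range(1,k):
    if s[i][4]>500: print(c[i],s[i],fplane(d,c[i],.054).round(4))
```

```text
[321.19047619 229.47953216] [ 293  200   57   58 2394] [0.4482 0.354  0.054 ]
```

drive_tool(steps=[[0.3, 0, 2.5, -30, 0], [0.3, 0, 0, -30, 0], [0.3, 0, 0, -30, 0], [0.3, 0, 0, -25, 0], [0.3, 0, 0, -15, 0], [0.3, 0, 0, -11, 0], [0.3, 0, 0, 0, 0], [0.7, 0, 0, 0, 0], [0.7, 0, 0, 0, 0], [0.7, 0, 0, 0, 0], [0.7, 0, 0, 0, 0], [0.7, 0, 0, 0, 0], [0.7, 0, 0, 0, 0], [0.7, 0, 0, 0, 0]], grip_force=15)

```text
clock: 2.8
position: [0.4498, 0.3541, 0.0269]
ee_rot: [2.025, 2.402, 0.003]
force: [-0.5, -0.8, 7.1]
width: 0.452
gripper_force: 15.0
```

drive_tool(steps=[[0.7, 0, 0, 25, 0], [0.7, 0, 0, 30, 0], [0.7, 0, 0, 30, 0], [0.7, 0, 0, 25, 0], [0.7, 5.7, -29.35, 0, 0], [0.7, 5.7, -29.35, 0, 0], [0.7, 5.7, -29.35, 0, 0], [0.7, 5.7, -29.35, 0, 0], [0.7, 5.7, -29.35, 0, 0], [0.7, 5.7, -29.35, 0, 0], [0.7, 5.7, -29.35, 0, 0], [0.7, 5.7, -29.35, 0, 0], [0.7, 5.7, -29.35, 0, 0], [0.7, 5.7, -29.35, 0, 0], [0.7, 5.7, -29.35, 0, 0], [0.7, 5.7, -29.35, 0, 0], [0.7, 5.7, -29.35, 0, 0], [0.7, 0, 0, 0, 0], [0.7, 0, 0, 0, 0], [0.7, 0, 0, 0, 0]])

```text
clock: 4.47
position: [0.5231, -0.0276, 0.1358]
ee_rot: [-2.025, -2.401, -0.001]
force: [-0.4, 0.2, -0.3]
width: 0.453
gripper_force: 15.0
```

Run:
```python
from h import *
pose(); snap('wrist','w2.png'); snap('scene','s2.png')
```

```text
t 4.47 pos [ 0.5231 -0.0276  0.1358] closing deg 9.7 z [-0.     0.001 -1.   ] w 0.453 F [-0.4  0.2 -0.3] gf 15.0
```

View pics/w2.png

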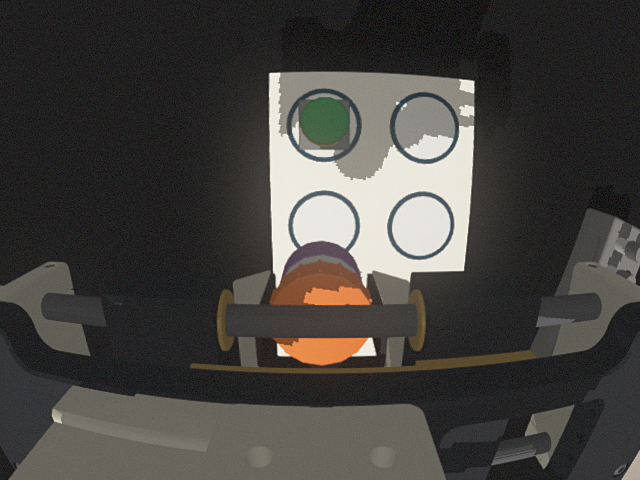

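The wrist view shows the near-middle ring at (324,224), the far-middle ring at (421,225), the green bottle's ring at (324,125), and the held lid at about (321,314). I'll measure these.

Run:
```python
from h import *
d=snap('wrist'); g=cv2.cvtColor(d['image'],cv2.COLOR_RGB2GRAY)
cs,h=cv2.findContours(cv2.adaptiveThreshold(g,255,0,0,31,12),cv2.RETR_CCOMP,0x1)
for c in cs:
    if len(c)>100:
        (x,y),ax,an=cv2.fitEllipse(c)
        if 50<ax[0]<85 and ax[1]/ax[0]<1.3: print((round(x,1),round(y,1)),np.round(ax,1),fplane(d,(x,y),.004)[:2].round(4))
print('lid',fplane(d,(321,314),.163).round(4),d['xyz'])
t=snap('top')
for c,s in blobs(t,'orange'): print(c,s,onplane(t,c,.163)[:2].round(4))
```

```text
(420.5, 227.0) [55.6 59.2] [ 0.6031 -0.0119]
(323.7, 222.8) [50.3 64.1] [ 0.5241 -0.0223]
(329.3, 119.7) [66.6 73.8] [0.5144 0.0588]
(420.1, 226.6) [67.  71.1] [ 0.6027 -0.0117]
(424.3, 128.9) [70.8 73.6] [0.5894 0.0667]
(320.3, 123.8) [72.8 89.3] [0.5081 0.0544]
lid [ 0.5221 -0.0237  0.163 ] [0.5107513  0.04117135 0.29407725]
```

drive_tool(steps=[[0.7, 1, -1, -25, 0], [0.7, 0, 0, -30, 0], [0.7, 0, 0, -25, 0], [0.7, 0, 0, -15, 0], [0.7, 0, 0, -6, 0], [0.7, 0, 0, -2, 0], [0.7, 0, 0, 0, 0], [0.7, 0, 0, 0, 0]])

```text
clock: 5.33
position: [0.5251, -0.0289, 0.0337]
ee_rot: [2.024, 2.401, 0.002]
force: [-0.2, 1.0, -0.6]
width: 0.455
gripper_force: 15.0
```

drive_tool(steps=[[0.7, -0.5, 0, -2, 0], [0.7, 0, 0, -1, 0], [0.7, 0, 0, 0, 0], [0.7, 0, 0, 0, 0]])

```text
clock: 5.67
position: [0.5246, -0.029, 0.0308]
ee_rot: [2.025, 2.401, 0.002]
force: [-0.8, 1.4, 6.8]
width: 0.457
gripper_force: 15.0
```

drive_tool(steps=[[0.35, 0, 0, 0, 0], [0.35, 0, 0, 0, 0], [0.35, 0, 0, 0, 0], [0.35, 0, 0, 20, 0], [0.3, 0, 0, 35, 0], [0.3, 0, 0, 40, 0], [0.3, 0, 0, 35, 0], [0.3, 6.5, 31.3, 0, 0], [0.3, 6.5, 31.3, 0, 0], [0.3, 6.5, 31.3, 0, 0], [0.3, 6.5, 31.3, 0, 0], [0.3, 6.5, 31.3, 0, 0], [0.3, 6.5, 31.3, 0, 0], [0.3, 6.5, 31.3, 0, 0], [0.3, 6.5, 31.3, 0, 0], [0.3, 6.5, 31.3, 0, 0], [0.3, 6.5, 31.3, 0, 0], [0.3, 0, 0, 0, 0], [0.3, 0, 0, 0, 0]])

```text
clock: 7.25
position: [0.5882, 0.2864, 0.159]
ee_rot: [-2.02, -2.405, 0.0]
force: [0.0, -1.1, 0.2]
width: 0.698
gripper_force: 0.0
```

Run:
```python
from h import *
pose(); d=snap('wrist','w3.png'); t=snap('top','t3.png')
for c,s in blobs(t,'orange'): print(c,s,onplane(t,c,.058)[:2].round(4))
for c,s in blobs(d,'blue'): print(c,s,fplane(d,c,.054)[:2].round(4))
im=np.hstack([cv2.imread('pics/w3.png')[100:400,100:500],cv2.resize(cv2.imread('pics/t3.png')[210:330,260:420],(400,300),interpolation=cv2.INTER_CUBIC)]); cv2.imwrite('pics/c3.png',im)
```

```text
t 7.25 pos [0.5882 0.2864 0.159 ] closing deg 9.9 z [-0.001  0.    -1.   ] w 0.698 F [ 0.  -1.1  0.2] gf 0.0
[340.  289.9] [ 21  21 350] [ 0.5233 -0.0314]
[328.7 226.2] [ 59  58 279] [0.5919 0.2947]
```

View pics/c3.png

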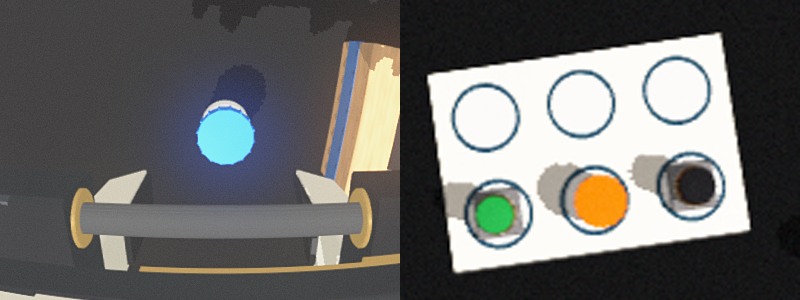

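The left half shows the blue lid centred at about (326,236). In the right half the orange pot sits about 3.5 mm too far right (-y) in its ring. The wrist camera and TCP readings agree that the robot frame is the top-view estimate plus (1, 2) mm, so I'll allow for that and re-centre orange later. Now blue.

drive_tool(steps=[[0.3, 2.5, 0.5, -25, 0], [0.3, 0, 0, -35, 0], [0.3, 0, 0, -30, 0], [0.3, 0, 0, -25, 0], [0.3, 0, 0, -12, 0], [0.3, 0, 0, -7, 0], [0.3, 0, 0, 0, 0], [0.7, 0, 0, 0, 0], [0.7, 0, 0, 0, 0], [0.7, 0, 0, 0, 0], [0.7, 0, 0, 0, 0], [0.7, 0, 0, 0, 0], [0.7, 0, 0, 0, 0]])

```text
clock: 8.43
position: [0.592, 0.2848, 0.027]
ee_rot: [2.025, 2.401, 0.003]
force: [-1.9, -0.1, 7.1]
width: 0.45
gripper_force: 15.0
```

drive_tool(steps=[[0.7, 0, 0, 25, 0], [0.7, 0, 0, 30, 0], [0.7, 0, 0, 30, 0], [0.7, 0, 0, 25, 0], [0.7, 1.95, -29, 0, 0], [0.7, 1.95, -29, 0, 0], [0.7, 1.95, -29, 0, 0], [0.7, 1.95, -29, 0, 0], [0.7, 1.95, -29, 0, 0], [0.7, 1.95, -29, 0, 0], [0.7, 1.95, -29, 0, 0], [0.7, 1.95, -29, 0, 0], [0.7, 1.95, -29, 0, 0], [0.7, 1.95, -29, 0, 0], [0.7, 1.95, -29, 0, 0], [0.7, 1.95, -29, 0, 0], [0.7, 1.95, -29, 0, 0], [0.7, 0, 0, 0, 0], [0.7, 0, 0, 0, 0], [0.7, 0, 0, 0, 0]])

```text
clock: 10.1
position: [0.6166, -0.0921, 0.1357]
ee_rot: [-2.025, -2.401, -0.001]
force: [0.3, 0.6, -1.4]
width: 0.453
gripper_force: 15.0
```

Run:
```python
from h import *
pose(); d=snap('wrist','w4.png'); g=cv2.cvtColor(d['image'],cv2.COLOR_RGB2GRAY)
cs,h=cv2.findContours(cv2.adaptiveThreshold(g,255,0,0,31,12),cv2.RETR_CCOMP,0x1)
for c in cs:
    if len(c)>100:
        (x,y),ax,an=cv2.fitEllipse(c)
        if 50<ax[0]<85 and ax[1]/ax[0]<1.3: print((round(x,1),round(y,1)),np.round(ax,1),fplane(d,(x,y),.004)[:2].round(4))
```

```text
t 10.1 pos [ 0.6166 -0.0921  0.1357] closing deg 9.7 z [-0.     0.001 -1.   ] w 0.453 F [ 0.3  0.6 -1.4] gf 15.0
(321.8, 126.1) [56.5 62.6] [ 0.6032 -0.0126]
```

View pics/w4.png

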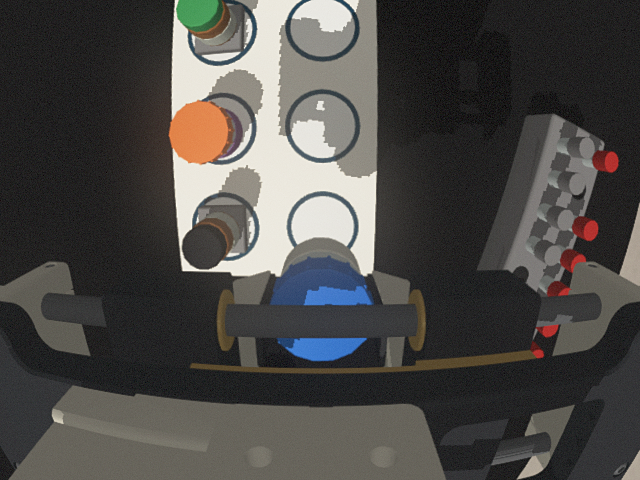

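The blue pot hangs right over the far ring behind the black cap (ring at about (322,225)). Lower and release.

drive_tool(steps=[[0.7, 0, 0, -25, 0], [0.7, 0, 0, -30, 0], [0.7, 0, 0, -25, 0], [0.7, 0, 0, -15, 0], [0.7, 0, 0, -6, 0], [0.7, 0, 0, -3, 0], [0.7, 0, 0, -2, 0], [0.7, 0, 0, 0, 0], [0.7, 0, 0, 0, 0], [0.7, 0, 0, 0, 0]])

```text
clock: 10.98
position: [0.6176, -0.0922, 0.0308]
ee_rot: [2.024, 2.401, 0.002]
force: [-0.3, -0.2, 1.8]
width: 0.455
gripper_force: 15.0
```

drive_tool(steps=[[0.35, 0, 0, 0, 0], [0.35, 0, 0, 0, 0], [0.35, 0, 0, 0, 0], [0.35, 0, 0, 20, 0], [0.3, 0, 0, 35, 0], [0.3, 0, 0, 40, 0], [0.3, 0, 0, 30, 0], [0.3, -13.9, -24.7, 0, 0], [0.3, -13.9, -24.7, 0, 0], [0.3, -13.9, -24.7, 0, 0], [0.3, -13.9, -24.7, 0, 0], [0.3, -13.9, -24.7, 0, 0], [0.3, -13.9, -24.7, 0, 0], [0.3, -13.9, -24.7, 0, 0], [0.3, -13.9, -24.7, 0, 0], [0.3, -13.9, -24.7, 0, 0], [0.3, -13.9, -24.7, 0, 0], [0.3, 0, 0, 0, 0], [0.3, 0, 0, 0, 0]])

```text
clock: 12.57
position: [0.4763, -0.3416, 0.1549]
ee_rot: [2.03, 2.397, -0.001]
force: [-0.5, 0.3, -0.2]
width: 0.701
gripper_force: 0.0
```

Run:
```python
from h import *
pose(); d=snap('wrist','w5.png'); t=snap('top','t5.png')
for c,s in blobs(t,'orange')+blobs(t,'blue'): print(c,s,onplane(t,c,.058)[:2].round(4))
for c,s in blobs(d,'purple'): print(c,s,fplane(d,c,.054)[:2].round(4),fplane(d,(321,s[1]),0)[:0])
im=np.hstack([cv2.imread('pics/w5.png')[100:400,100:500],cv2.resize(cv2.imread('pics/t5.png')[210:330,260:420],(400,300),interpolation=cv2.INTER_CUBIC)]); cv2.imwrite('pics/c5.png',im)
```

```text
t 12.57 pos [ 0.4763 -0.3416  0.1549] closing deg 9.5 z [-0.    -0.001 -1.   ] w 0.701 F [-0.5  0.3 -0.2] gf 0.0
[197.9 176.2] [ 6 26 42] [0.7416 0.2587]
[340.  289.9] [ 21  21 349] [ 0.5233 -0.0314]
[372.1 243.7] [ 22  22 360] [ 0.6162 -0.0924]
[329.5 215.5] [ 58  51 192] [ 0.4791 -0.3247] []
```

View pics/c5.png

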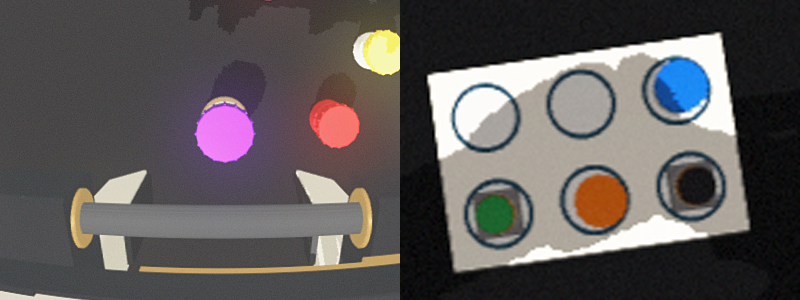

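The left half shows the purple lid at about (325,234). In the right half blue is centred in its ring: measured (0.6162,-0.0924) against (0.6163,-0.0927). Grip purple.

drive_tool(steps=[[0.3, 2, 2.5, -25, 0], [0.3, 0, 0, -35, 0], [0.3, 0, 0, -30, 0], [0.3, 0, 0, -20, 0], [0.3, 0, 0, -13, 0], [0.3, 0, 0, -7, 0], [0.3, 0, 0, 0, 0], [0.7, 0, 0, 0, 0], [0.7, 0, 0, 0, 0], [0.7, 0, 0, 0, 0], [0.7, 0, 0, 0, 0], [0.7, 0, 0, 0, 0], [0.7, 0, 0, 0, 0]])

```text
clock: 13.75
position: [0.4802, -0.3374, 0.0257]
ee_rot: [2.025, 2.4, 0.001]
force: [-1.0, 0.4, 6.4]
width: 0.454
gripper_force: 15.0
```

drive_tool(steps=[[0.7, 0, 0, 25, 0], [0.7, 0, 0, 30, 0], [0.7, 0, 0, 30, 0], [0.7, 0, 0, 25, 0], [0.7, 7.82, 28.95, 0, 0], [0.7, 7.82, 28.95, 0, 0], [0.7, 7.82, 28.95, 0, 0], [0.7, 7.82, 28.95, 0, 0], [0.7, 7.82, 28.95, 0, 0], [0.7, 7.82, 28.95, 0, 0], [0.7, 7.82, 28.95, 0, 0], [0.7, 7.82, 28.95, 0, 0], [0.7, 7.82, 28.95, 0, 0], [0.7, 7.82, 28.95, 0, 0], [0.7, 7.82, 28.95, 0, 0], [0.7, 7.82, 28.95, 0, 0], [0.7, 7.82, 28.95, 0, 0], [0.7, 7.82, 28.95, 0, 0], [0.7, 0, 0, 0, 0], [0.7, 0, 0, 0, 0]])

```text
clock: 15.42
position: [0.5891, 0.0707, 0.1346]
ee_rot: [-2.02, -2.405, -0.001]
force: [0.3, -0.6, -0.4]
width: 0.453
gripper_force: 15.0
```

Run:
```python
from h import *
pose(); d=snap('wrist','w6.png')
def low(f,lo,hi):
    h=cv2.cvtColor(cv2.imread('pics/'+f),cv2.COLOR_BGR2HSV)[:,300:345]; m=cv2.inRange(h,(lo,100,40),(hi,255,255)); m[:335]=0
    return np.median([np.where(m[:,j])[0].max() for j in range(m.shape[1]) if m[:,j].any()])
print('orange',low('w2.png',5,20),'blue',low('w4.png',98,125),'purple',low('w6.png',126,150))
```

```text
t 15.42 pos [0.5891 0.0707 0.1346] closing deg 9.9 z [-0.     0.001 -1.   ] w 0.453 F [ 0.3 -0.6 -0.4] gf 15.0
orange 372.0 blue 360.0 purple 365.0
```

drive_tool(steps=[[0.7, 0, -3, -25, 0], [0.7, 0, 0, -30, 0], [0.7, 0, 0, -25, 0], [0.7, 0, 0, -11, 0], [0.7, 0, 0, -4, 0], [0.7, 0, 0, 0, 0], [0.7, 0, 0, 0, 0]])

```text
clock: 16.05
position: [0.5899, 0.0646, 0.0408]
ee_rot: [2.026, 2.4, 0.001]
force: [0.4, -0.7, -0.7]
width: 0.454
gripper_force: 15.0
```

drive_tool(steps=[[0.7, 0, 3, -3, 0], [0.7, 0, 0, -4, 0], [0.7, 0, 0, -3, 0], [0.7, 0, 0, -1, 0], [0.7, 0, 0, 0, 0], [0.7, 0, 0, 0, 0]])

```text
clock: 16.55
position: [0.5895, 0.0687, 0.0296]
ee_rot: [2.025, 2.402, 0.002]
force: [-2.1, 0.7, 7.9]
width: 0.452
gripper_force: 15.0
```

drive_tool(steps=[[0.35, 0, 0, 0, 0], [0.35, 0, 0, 0, 0], [0.35, 0, 0, 0, 0], [0.35, 0, 0, 20, 0], [0.3, 0, 0, 35, 0], [0.3, 0, 0, 40, 0], [0.3, 0, 0, 30, 0], [0.3, -15, 35, 0, 0], [0.3, -15, 35, 0, 0], [0.3, -15, 35, 0, 0], [0.3, -15, 35, 0, 0], [0.3, -15, 35, 0, 0], [0.3, -15, 35, 0, 0], [0.3, 0, 0, 0, 0]])

```text
clock: 17.72
position: [0.4946, 0.2873, 0.1532]
ee_rot: [-2.01, -2.409, -0.002]
force: [-0.2, 0.4, -0.1]
width: 0.703
gripper_force: 0.0
```

Run:
```python
from h import *
pose(); t=snap('top','t7.png')
for n in('orange','blue','purple'):
  for c,s in blobs(t,n,200): print(n,c,s,onplane(t,c,.058)[:2].round(4))
for n in('yellow',):
  for c,s in blobs(t,n,100): print(n,c,s,onplane(t,c,.04)[:2].round(4))
cv2.imwrite('pics/c7.png',cv2.resize(cv2.imread('pics/t7.png')[210:330,260:420],(640,480),interpolation=cv2.INTER_CUBIC))
```

```text
t 17.72 pos [0.4946 0.2873 0.1532] closing deg 10.3 z [-0.003  0.004 -1.   ] w 0.703 F [-0.2  0.4 -0.1] gf 0.0
orange [340.  289.9] [ 21  21 348] [ 0.5233 -0.0314]
blue [372.1 243.6] [ 22  22 365] [ 0.6164 -0.0924]
purple [291.2 255.6] [ 21  22 341] [0.588  0.0667]
yellow [453.7 259. ] [ 18  17 235] [ 0.5916 -0.2576]
```

View pics/c7.png

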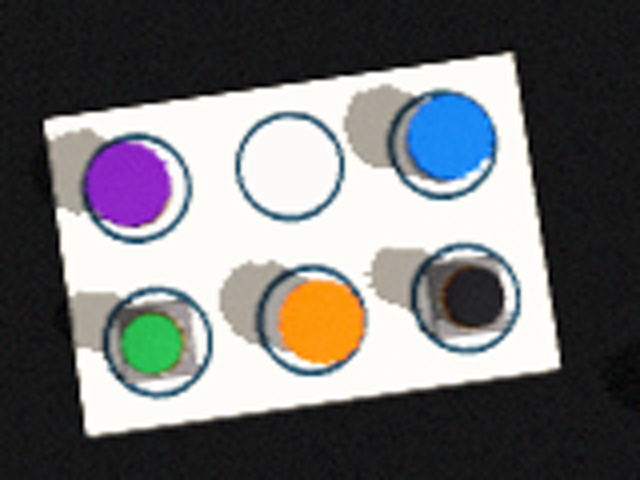

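Purple is about 2 mm off centre and blue is spot on. Orange is about 4 mm too far toward -y in its ring, so I'll re-grip and shift it.

drive_tool(steps=[[0.3, 2.73, -28.8, 0, 0], [0.3, 2.73, -28.8, 0, 0], [0.3, 2.73, -28.8, 0, 0], [0.3, 2.73, -28.8, 0, 0], [0.3, 2.73, -28.8, 0, 0], [0.3, 2.73, -28.8, 0, 0], [0.3, 2.73, -28.8, 0, 0], [0.3, 2.73, -28.8, 0, 0], [0.3, 2.73, -28.8, 0, 0], [0.3, 2.73, -28.8, 0, 0], [0.3, 2.73, -28.8, 0, 0], [0.3, 0, 0, -20, 0], [0.3, 0, 0, -20, 0], [0.3, 0, 0, 0, 0], [0.3, 0, 0, 0, 0]])

```text
clock: 19.02
position: [0.5282, -0.0394, 0.1133]
ee_rot: [-2.026, -2.399, 0.003]
force: [0.8, -0.3, -1.5]
width: 0.698
gripper_force: 0.0
```

drive_tool(steps=[[0.3, -3.5, 10.2, 0, 0], [0.3, 0, 0, -25, 0], [0.3, 0, 0, -25, 0], [0.3, 0, 0, -17, 0], [0.3, 0, 0, -9, 0], [0.3, 0, 0, -4, 0], [0.3, 0, 0, 0, 0], [0.7, 0, 0, 0, 0], [0.7, 0, 0, 0, 0], [0.7, 0, 0, 0, 0], [0.7, 0, 0, 0, 0], [0.7, 0, 0, 0, 0], [0.7, 0, 0, 0, 0], [0.7, 0, 0, 8, 0], [0.7, 0, 0, 0, 0], [0.7, 0, 0, 0, 0]])

```text
clock: 20.35
position: [0.526, -0.0284, 0.0423]
ee_rot: [2.025, 2.401, 0.001]
force: [-0.4, -0.1, -1.1]
width: 0.454
gripper_force: 15.0
```

drive_tool(steps=[[0.7, -0.8, 3.9, 0, 0], [0.7, 0, 0, 0, 0], [0.7, 0, 0, -4, 0], [0.7, 0, 0, -3.5, 0], [0.7, 0, 0, 0, 0], [0.7, 0, 0, 0, 0]])

```text
clock: 20.85
position: [0.5246, -0.0246, 0.0338]
ee_rot: [-2.025, -2.401, 0.001]
force: [-0.8, -0.3, -0.5]
width: 0.451
gripper_force: 15.0
```

drive_tool(steps=[[0.7, 0, 0, -1, 0], [0.7, 0, 0, 0, 0], [0.35, 0, 0, 0, 0], [0.35, 0, 0, 0, 0], [0.35, 0, 0, 0, 0], [0.35, 0, 0, 20, 0], [0.35, 0, 0, 35, 0], [0.35, 0, 0, 35, 0], [0.35, 0, 0, 35, 0], [0.35, 7.5, -25.7, 0, -0.0633], [0.35, 7.5, -25.7, 0, -0.0633], [0.35, 7.5, -25.7, 0, -0.0633], [0.35, 7.5, -25.7, 0, -0.0633], [0.35, 7.5, -25.7, 0, -0.0633], [0.35, 7.5, -25.7, 0, -0.0633], [0.35, 7.5, -25.7, 0, -0.0633], [0.35, 7.5, -25.7, 0, -0.0633], [0.35, 7.5, -25.7, 0, -0.0633], [0.35, 0, 0, 0, 0], [0.35, 0, 0, 0, 0]])

```text
clock: 22.52
position: [0.5919, -0.2577, 0.1577]
ee_rot: [2.62, 1.732, -0.002]
force: [0.3, -0.9, -0.5]
width: 0.651
gripper_force: 0.0
```

Run:
```python
from h import *
pose(); t=snap('top','t8.png'); d=snap('wrist','w8.png')
for n in('orange','blue','purple'):
  for c,s in blobs(t,n,200): print(n,c,s,onplane(t,c,.058)[:2].round(4))
im=d['image'].astype(int); m=((im[...,0]-im[...,2]>40)&(im[...,1]-im[...,2]>40)).astype(np.uint8); m[275:]=0
k,l,s,c=cv2.connectedComponentsWithStats(m)
for i in range(1,k):
    if s[i][4]>300: print(c[i].round(1),s[i],fplane(d,c[i],.04).round(4))
cv2.imwrite('pics/c8.png',np.hstack([cv2.imread('pics/w8.png')[100:400,100:500],cv2.resize(cv2.imread('pics/t8.png')[210:330,260:420],(400,300),interpolation=cv2.INTER_CUBIC)]))
```

```text
t 22.52 pos [ 0.5919 -0.2577  0.1577] closing deg -23.1 z [-0.001 -0.001 -1.   ] w 0.651 F [ 0.3 -0.9 -0.5] gf 0.0
orange [337.5 289.7] [ 20  21 336] [ 0.5236 -0.0265]
blue [372. 244.] [ 21  21 347] [ 0.6156 -0.0922]
[127.2  14.2] [ 103    0   52   34 1362] [ 0.5169 -0.0242  0.04  ]
[322.9 230.2] [ 299  206   49   48 1695] [ 0.5929 -0.2552  0.04  ]
```

View pics/c8.png

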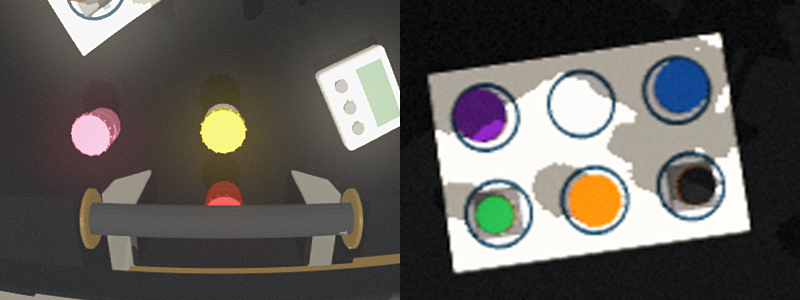

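Left half: the yellow lid is at about (323,230), centred between the fingers, with pink at (193,234), red at (323,300) and the timer all clear. Right half: orange is now centred to within 1 mm. Grip yellow.

drive_tool(steps=[[0.35, 1, 2, -25, 0], [0.35, 0, 0, -35, 0], [0.35, 0, 0, -30, 0], [0.35, 0, 0, -25, 0], [0.35, 0, 0, -17, 0], [0.35, 0, 0, -8, 0], [0.35, 0, 0, -4, 0], [0.35, 0, 0, 0, 0], [0.75, 0, 0, 0, 0], [0.75, 0, 0, 0, 0], [0.75, 0, 0, 0, 0], [0.75, 0, 0, 0, 0], [0.75, 0, 0, 0, 0], [0.75, 0, 0, 0, 0]], grip_force=12)

```text
clock: 23.78
position: [0.5938, -0.254, 0.0149]
ee_rot: [2.618, 1.735, 0.001]
force: [-0.9, 0.5, 5.1]
width: 0.369
gripper_force: 12.0
```

drive_tool(steps=[[0.75, 0, 0, 25, 0], [0.75, 0, 0, 35, 0], [0.75, 0, 0, 35, 0], [0.75, 0, 0, 30, 0], [0.75, 0, 0, 10, 0], [0.75, -6.8, 23.1, 0, 0], [0.75, -6.8, 23.1, 0, 0], [0.75, -6.8, 23.1, 0, 0], [0.75, -6.8, 23.1, 0, 0], [0.75, -6.8, 23.1, 0, 0], [0.75, -6.8, 23.1, 0, 0], [0.75, -6.8, 23.1, 0, 0], [0.75, -6.8, 23.1, 0, 0], [0.75, -6.8, 23.1, 0, 0], [0.75, -6.8, 23.1, 0, 0], [0.75, 0, 0, 0, 0], [0.75, 0, 0, 0, 0], [0.75, 0, 0, 0, 0], [0.75, 0, 0, 0, 0]])

```text
clock: 25.37
position: [0.5255, -0.024, 0.1492]
ee_rot: [2.619, 1.733, -0.0]
force: [0.1, -0.0, -0.1]
width: 0.372
gripper_force: 12.0
```

Run:
```python
from h import *
pose(); snap('wrist','w9.png'); d=snap('scene','s9.png')
for n in('yellow','orange'):
  for c,s in blobs(d,n,60): print(n,c,s)
cv2.imwrite('pics/c9.png',np.hstack([cv2.imread('pics/w9.png')[100:400,100:500],cv2.resize(cv2.imread('pics/s9.png')[130:280,230:430],(400,300),interpolation=cv2.INTER_CUBIC)]))
```

```text
t 25.37 pos [ 0.5255 -0.024   0.1492] closing deg -23.0 z [ 0.    -0.001 -1.   ] w 0.372 F [ 0.1 -0.  -0.1] gf 12.0
yellow [334.  180.2] [11 12 85]
yellow [327.9 217.7] [ 19  14 213]
orange [289.9 218.7] [14  9 68]
orange [328.1 226.4] [19  8 67]
```

View pics/c9.png

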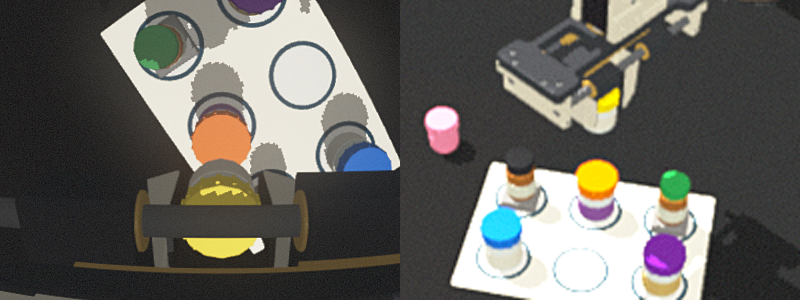

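The yellow pot hangs just above the orange lid, which is at about (320,240) in the wrist view, and everything is upright. Lower it.

drive_tool(steps=[[0.75, 0, 0.5, -25, 0], [0.75, 0, 0, -22, 0], [0.75, 0, 0, -15, 0], [0.75, 0, 0, -8, 0], [0.75, 0, 0, -3, 0], [0.75, 0, 0, 0, 0], [0.75, 0, 0, 0, 0]])

```text
clock: 26.05
position: [0.5259, -0.0227, 0.0769]
ee_rot: [2.619, 1.734, 0.001]
force: [0.2, 0.1, -1.3]
width: 0.367
gripper_force: 12.0
```

drive_tool(steps=[[0.75, -0.5, -0.5, -2, 0], [0.75, 0, 0, -1, 0], [0.75, 0, 0, -0.8, 0], [0.75, 0, 0, 0, 0], [0.75, 0, 0, 0, 0]])

```text
clock: 26.47
position: [0.5252, -0.0228, 0.0729]
ee_rot: [2.618, 1.735, 0.001]
force: [-0.8, 0.4, 4.3]
width: 0.363
gripper_force: 12.0
```

Contact is light at 4 N and at the expected height. Release gently, rise and back away.

drive_tool(steps=[[0.55, 0, 0, 0, 0], [0.45, 0, 0, 0, 0], [0.4, 0, 0, 0, 0], [0.4, 0, 0, 0, 0], [0.4, 0, 0, 10, 0], [0.4, 0, 0, 20, 0], [0.4, 0, 0, 30, 0], [0.4, 0, 0, 40, 0], [0.4, 0, 0, 20, 0], [0.4, -10, 35, 0, 0], [0.4, -10, 35, 0, 0], [0.4, -10, 35, 0, 0], [0.4, -10, 35, 0, 0], [0.4, -10, 35, 0, 0], [0.4, -10, 35, 0, 0], [0.4, -10, 35, 0, 0], [0.4, 0, 0, 0, 0], [0.4, 0, 0, 0, 0], [0.4, 0, 0, 0, 0]])

```text
clock: 28.05
position: [0.455, 0.2216, 0.1929]
ee_rot: [2.618, 1.735, 0.0]
force: [-0.3, -0.3, 0.1]
width: 0.6
gripper_force: 0.0
```

Run:
```python
from h import *
pose(); t=snap('top','t10.png'); s=snap('scene','s10.png')
for n,z in(('orange',.058),('blue',.058),('purple',.058),('yellow',.098)):
  for c,st in blobs(t,n,100): print(n,c,st,onplane(t,c,z)[:2].round(4))
for c,st in blobs(s,'yellow',60): print('scene yellow',c,st,onplane(s,c,.092)[:2].round(4))
cv2.imwrite('pics/c10.png',np.hstack([cv2.resize(cv2.imread('pics/s10.png')[150:300,230:430],(400,300),interpolation=cv2.INTER_CUBIC),cv2.resize(cv2.imread('pics/t10.png')[210:330,260:420],(400,300),interpolation=cv2.INTER_CUBIC)]))
```

```text
t 28.05 pos [0.455  0.2216 0.1929] closing deg -22.9 z [ 0. -0. -1.] w 0.6 F [-0.3 -0.3  0.1] gf 0.0
blue [372.1 243.7] [ 22  22 363] [ 0.6162 -0.0924]
purple [291.3 255.7] [ 21  22 342] [0.5878 0.0665]
yellow [337.8 290.1] [ 18  17 242] [ 0.5229 -0.0265]
scene yellow [329.  205.4] [ 19  16 240] [ 0.5238 -0.0261]
```

View pics/c10.png

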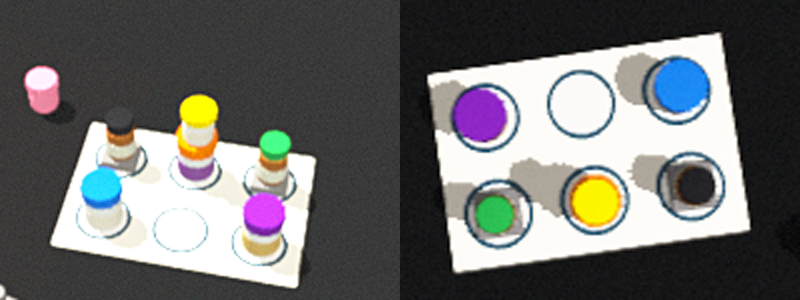

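All four pots are upright and the yellow one is centred on the orange to within 1 mm. Blue and orange are within about 1 mm of their ring centres and purple within about 2 mm. The arm is clear, so I'm handing in.

```bash
python3 -c "
from cell import arm; print(arm.sign_off())"
```

```text
the job is handed in; nothing more can be done
None
```

The control run is set out and handed in at about 28 s on the robot's clock: orange between the bottles with yellow centred on it, blue behind the black cap and purple behind the green cap, all upright and within about 2 mm of centre; the arm never went near the rack, mask box or timer, but I did not re-measure them.

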